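Uncover the hot wax pot with the lid lifter

TASK

The wax pot is hot: pick the red-handled lid lifter out of its wooden holder, hook it under the loop of the steel lid, lift the lid off, keeping it level, and set it down gently in the round dish of the stand, whose height you must feel for. Then press the lid firmly home with the underside of the lifter's prong inside the loop, with about 15 N (never over 25 N) for a second, slip the lifter out of the loop and put it back upright in its holder. Touch the lid with the lifter only and leave the other things on the bench alone.

Things in the scene. Friction and masses are not known exactly. Their poses are not given: they have to be found in the camera images.
- lifter: Loose steel C-shaped lid lifter, 180 g, 135 mm tall, red handle up, starting upright in the holder. Origin: under the prong, below the handle's axis; z up the handle, x the way the prong points. Handle block 34 (x) by 22 (y), z 70 to 135. Spine at the back x -29 to -23, top arm at z 50 to 56 reaching to x = 12: the C is open towards +x. A load hung at x = 0 hangs straight below the handle.
- grip (a point): middle of the lifter's red handle, 105 mm above the prong's underside, on the handle's axis; pinch it from above across its 22 mm width (along the lifter's y)
- prong (a point): point on top of the lifter's prong below the handle, where the loop's bar should hang (lifter x = y = 0, z = 5 mm). The prong is a flat bar 16 wide (y), 5 thick (z 0 to 5), x -29 to +14, with a lip at its end (x 10 to 14) up to z = 10 mm. Its flat underside also serves to press on the lid's top, inside the loop.
- lid: Loose hot steel lid on the pot, not fastened, 0.27 to 0.53 kg. Origin: centre of its underside; z up. A plug 88 mm in diameter, z 0 to 8 (lower edge bevelled 3 mm), below a flange 108 mm in diameter, z 8 to 14. On top stands a loop: two posts at y = +-28 mm carry a level bar along y. It swings freely about the bar; along the bar it stays level only if the prong is within 5 mm of the bar's middle.
- loop (a point): middle of the loop's round bar (8 mm thick, along the lid's y), on its centre line, 36 mm above the lid's underside; below the bar there are 18 mm free down to the lid's top, between the posts 48 mm free
- pot: Fixed round white electric wax pot with a black dial; 116 mm in diameter, rim 80 mm above the bench, mouth 100 mm; small black lugs reach 68 mm from the axis. The lid's flange rests on the rim, its plug loosely inside. Origin: centre of its underside, z up.
- stand: Fixed lid stand: dark foot 110 mm across, tube with brass screw, and centred on it a clamped aluminium dish, 104 mm outside, 14 tall, mouth 92 mm, 10 deep. A seated lid has its flange on the dish's rim and its underside 8 mm below the rim. Origin: under the foot's centre, z up. The dish's height is NOT in this reading: its rim is 54 to 112 mm above the bench, new each run.
- holder: Fixed wooden holder of the lifter, pocket open at the top. Origin: centre of its underside, z up, x along the pocket. Pocket 52 (x) by 24 mm (y), centred, floor z = 6, walls 6 thick up to z = 48; base plate 92 by 74. The lifter starts in it on the floor, prong along +x, its origin 7.5 mm ahead (+x) of the pocket's centre.
- rosette_a: bystander: small red wax rosette, 28 mm in diameter, 17 tall; origin under its centre
- rosette_b: bystander: red wax rosette, as rosette_a
- rosette_c: bystander: red wax rosette, as rosette_a
- mould: bystander: pink mould block 90 by 110 by 30 mm; origin under its centre
- tape: bystander: roll of tape, 80 mm in diameter, 25 tall; origin under its centre
- mug: bystander: white mug, 80 mm in diameter, 85 tall; origin under its centre
- spatula: bystander: spatula lying flat, 200 mm long; origin under it
- pinblock: bystander: wooden block 70 by 40 by 30 mm holding modelling pins; origin under its centre
Mind the look-alikes: they are no part of the job. There is more than one size of the lifter; the job needs the largest.

How it is judged:
By the outcome, as a careful person would: the job done as asked, in the order asked, and still so for the second after the job is handed in, with the robot touching nothing.
It also fails if it takes over 72 s, if anything falls off the work surface, if the arm or the gripper's body presses on something with over 40 N, if the wrist force passes 120 N, or if a joint passes its speed limit or range.

ROBOT

A 7-joint arm with a two-finger parallel gripper is mounted at the origin on the work surface. World frame = base frame: x ahead of the robot, y to its left, z up, the work surface at z = 0. Lengths are in m, angles in rad, forces in N, time in s.
With the tool pointing down it reaches from about 0.4 to 0.875 m from the base axis. Payload 19.3 kg.
Tool frame: the origin (TCP) lies between the finger pads; the fingertips stand 17 mm ahead of it and the grasp point (between the pads) lies 2 mm behind it (bot.finger_overhang is the distance from the TCP to the fingertips, in m); z points along the fingers, y is the line along which they close (so a half turn about z gives the same grasp; the last joint's range is limited). The gripper opens to 85 mm and grips with 20 to 120 N. Pads are 22 mm wide; open, the fingers measure 114 mm over their backs; the gripper's body (76 mm by 85 mm) begins 54 mm behind the grasp point. The pads swing forward as they close: fully open they stand 13 mm farther back than shut.
Start: joints at [1.225, 0.521, -0.036, 1.599, 0.021, 1.021, -0.113], TCP at [0.17, -0.601, 0.248] pointing down, gripper open.
Joint ranges: [-2.91, 2.91], [-0.3, 2.13], [-1.5, 1.42], [0.17, 2.43], [-1.26, 4.41], [0.16, 1.93], [-2.52, 2.52]. Speed limits (rad/s): [1.89, 1.89, 2.39, 2.39, 3.01, 3.01, 3.01].

INTERFACE

Orientations are given as [roll, pitch, yaw] about the fixed x, y, z axes, in that order (R = Rz(yaw) Ry(pitch) Rx(roll)).
In Python, from workcell import observe, grab_frame, bot gives the robot as it stands.
- The arm moves only by the shell command python3 -m crank 'ROWS' [FORCE]. ROWS is a JSON object of lists of equal length, an entry for each row: "linear": the shift along the world's x, y, z each as a share of 0.25 m, from -1 to 1, a list of three; "delta_rot": the turn, a rotation vector about the world's x, y, z each as a share of 30 degrees, from -1 to 1, a list of three; "fingers": the opening, from -1 (shut) to 1 (fully open). In form: {"linear": [[dx, dy, dz], ...], "delta_rot": [[rx, ry, rz], ...], "fingers": [fingers, ...]}. A call has 1 to 5 rows; each row is the pose to reach, as a shift and turn from the pose commanded when the call began; what a row does not reach only later rows make up. A row lasts 1/10 s, in which the tool goes at most 50 mm and 8.59 degrees, less where a joint would pass 70% of its speed; a pose out of reach is approached as far as the arm can. A call with a number of a shift or a turn outside -1 to 1 is refused whole. A call with a gripper value outside its range is refused whole. The fingers move at their own pace and stop on an object; FORCE is the grip in N (left out, the last holds). Time passes only in rows, so rows that repeat a pose let the fingers close. It gives the time, the measured TCP pose, the force, the opening and the grip force at its end, in the units of the state.
- observe(): the state, without advancing time (a new reading comes with each control period).
- grab_frame(name): name is "side" or "top"; returns a dict with "image" (420x560x3 uint8, red, green, blue), "mtx" (3x3 intrinsics, pixels), "xyz" and "orientation" of the camera in the world. Camera axes: x right, y down, z forward; pixel columns grow to the right and rows downward; lengths in m; the calibration is good to about 2 mm. A picture is of the moment at which its call begins. There is no depth.
- bot.job_done(): hands the job in; it is judged then, once.
The state is a dict: "clock": time; "qpos": joint angles; "qd": joint speeds; "joint_efforts": joint torques, N m; "position": TCP position; "tool_rot": TCP orientation; "force": force on the tool from outside, world axes, zero at the start; "moment": the same for the moment, N m; "grip_width": finger opening in m; "finger_force": force on a finger pad.
Only numpy, scipy, OpenCV 4.12 (cv2) and the standard library are available. Lean on these libraries where they do the work, as an engineer would, in place of code of your own. Each camera call takes 0.05 s, during which the arm holds its last target. There are 200 camera calls.

## Working session

There is one attempt and no reset: what is moved stays moved. The work goes in short steps, Python scripts to look and compute and a shell command to move; the robot and the scene stay as the last step left them, time stands still between calls to the robot, and variables do not carry over. Pictures are saved under pics/ and viewed, at most 10 in all, crops included, and the job is handed in when it is done.

```bash
mkdir -p pics; ls; python3 - <<'E'
from workcell import observe, grab_frame, bot
import cv2,numpy as np
for n in ("top","side"):
    f=grab_frame(n); cv2.imwrite(f"pics/{n}0.png",f["image"][:,:,::-1]); np.save(f"pics/{n}0.npy",f,allow_pickle=True)
    print(n,f["mtx"],f["xyz"],f["orientation"])
print(observe())
E
```

```text
pics
top [[542.18480724   0.         281.31489934]
 [  0.         542.18480724 207.35886187]
 [  0.           0.           1.        ]] [0.3691418  0.01686815 1.18952782] [-2.99808028 -0.01007842 -1.55976748]
side [[466.69852801   0.         279.21721585]
 [  0.         466.69852801 210.06367238]
 [  0.           0.           1.        ]] [0.1348954  0.84934196 0.91079451] [-2.29350526  0.02152626 -2.69156401]
{'clock': 0.1, 'qpos': array([ 1.22476907,  0.52195585, -0.03635635,  1.5999336 ,  0.02118535,
        1.02112174, -0.11281252]), 'qd': array([-0.00126548, -0.00230539, -0.00050954, -0.001373  ,  0.0011258 ,
       -0.00097748, -0.00143751]), 'joint_efforts': array([ 5.91961390e-03, -9.28489494e+01,  1.98534116e+00, -3.70527291e+01,
        1.81621243e-02,  5.45330549e-03,  1.55901472e-05]), 'position': array([ 0.17012471, -0.60110373,  0.24778829]), 'tool_rot': array([-3.14055924e+00,  4.60304593e-05,  2.75820884e-01]), 'force': array([-0.0881386 , -0.08832763,  0.50512208]), 'moment': array([ 0.04228245,  0.03232551, -0.02134848]), 'finger_force': 0.0, 'grip_width': 0.08534334588310902}
```

View pics/top0.png

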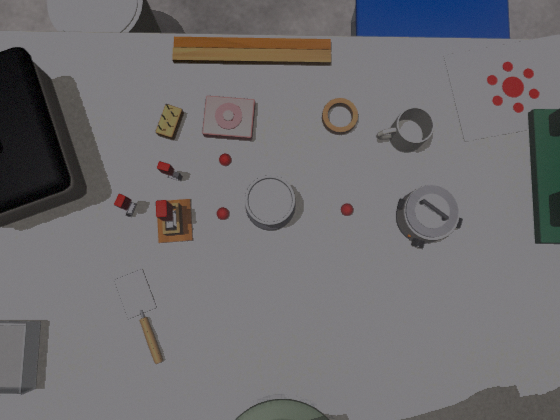

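View pics/side0.png

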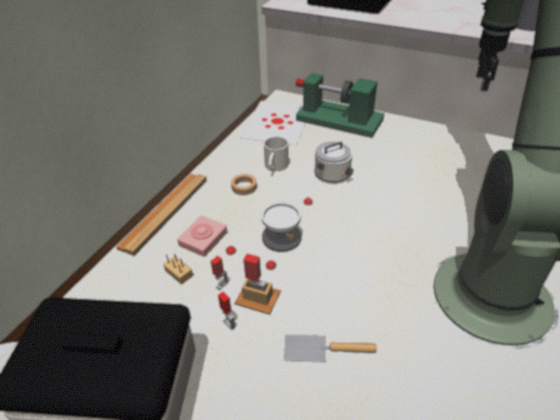

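The top view shows the pot and lid at (432,213), the stand dish at (270,200) and the wooden holder at (175,220). Three things could be taken for the lifter:
- The red handle in the holder at (163,209), which is the biggest.
- A small free-standing one at (167,169).
- A small free-standing one at (124,202).

I choose the one in the holder and will check it in a crop.

```bash
cat > h.py <<'E'
import cv2,numpy as np
from scipy.spatial.transform import Rotation as R
def load(p): return np.load(p,allow_pickle=True).item()
def ray(f,uv):
    d=np.linalg.inv(f["mtx"])@[uv[0],uv[1],1]; return np.array(f["xyz"]),R.from_euler('xyz',f["orientation"]).as_matrix()@d
def onz(f,uv,z):
    o,d=ray(f,uv); return o+d*(z-o[2])/d[2]
def tri(f,a,g,b):
    o,d=ray(f,a);p,e=ray(g,b); s=np.linalg.lstsq(np.c_[d,-e],p-o,rcond=None)[0]
    x,y=o+d*s[0],p+e*s[1]; return (x+y)/2,np.linalg.norm(x-y)
def proj(f,p):
    c=f["mtx"]@(R.from_euler('xyz',f["orientation"]).as_matrix().T@(np.array(p)-f["xyz"])); return c[:2]/c[2]
def reds(f):
    h=cv2.cvtColor(f["image"],cv2.COLOR_RGB2HSV); m=(((h[...,0]<6)|(h[...,0]>174))&(h[...,1]>150)&(h[...,2]>60)).astype(np.uint8)
    n,l,s,c=cv2.connectedComponentsWithStats(m); return m,l,[(i,s[i],c[i].round(1)) for i in range(1,n) if s[i,4]>15]
E
python3 - <<'E'
from h import *
t=load("pics/top0.npy");s=load("pics/side0.npy")
def crop(f,x,y,w,h,k): return cv2.resize(f["image"][y:y+h,x:x+w,::-1],None,fx=k,fy=k,interpolation=cv2.INTER_CUBIC)
a=crop(t,140,150,66,100,6)[:600]; 
im=np.zeros((600,800,3),np.uint8)
b=crop(t,145,185,60,60,6);im[:360,:360]=b
b=crop(t,385,165,90,90,4);im[:360,400:760]=b
b=crop(s,220,240,80,60,3);im[370:550,:240]=b
b=crop(s,300,130,70,60,4)[:230];im[365:595,260:540]=b[:230]
b=crop(s,255,195,60,60,4)[:230];im[365:595,550:790]=b[:230]
cv2.imwrite("pics/c1.png",im)
for f in (t,s):
    for i,st,c in reds(f)[2]: print(st,c)
    print()
E
```

```text
[503  62   9   9  64] [507.2  65.9]
[524  69   9   9  65] [528.   72.9]
[488  76   9   8  61] [491.7  79.5]
[503  77  20  20 316] [512.5  86.5]
[529  89  10   9  67] [533.7  93.1]
[493  96   9   9  66] [496.9 100. ]
[514 103   9   9  67] [517.9 107.1]
[220 154  10  10  79] [224.2 158.6]
[157 162  13  10  87] [163.1 166.1]
[114 194  12  13  90] [119.5 200.1]
[156 200  11  17 177] [161.1 208.2]
[343 205   8   8  43] [346.6 208.6]
[217 208  10  11  72] [221.5 212.7]

[297  79   7   6  33] [299.6  81.5]
[272 119  11   4  35] [276.9 120.6]
[306 199   5   4  16] [307.8 200.6]
[227 247   7   6  35] [230.1 249.7]
[245 255  14  10  93] [251.2 259.3]
[212 257   9   8  44] [215.7 260.6]
[267 262   8   6  38] [270.3 264.6]
[219 293  10  20 127] [224.  301.8]
```

View pics/c1.png

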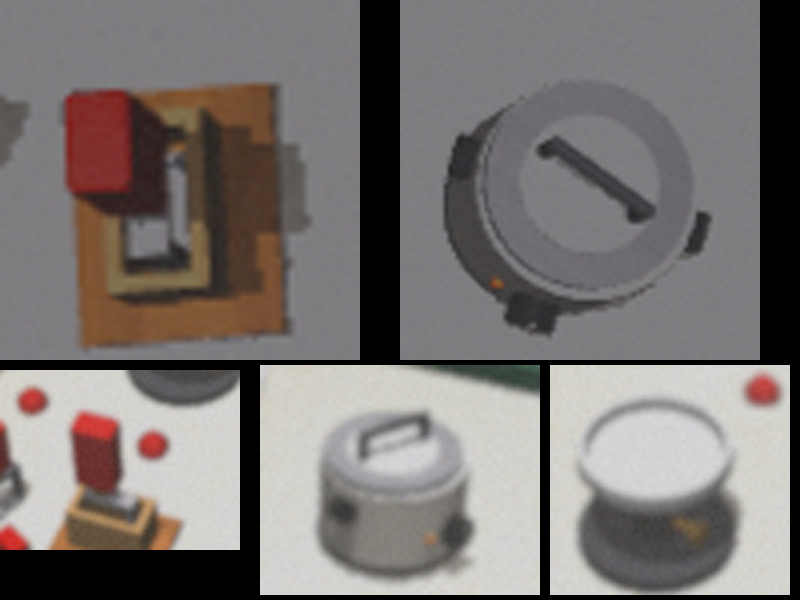

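```bash
python3 - <<'E'
from h import *
t=load("pics/top0.npy");s=load("pics/side0.npy")
c=lambda x,y:(x/6+145-.4,y/6+185-.4)
d=lambda x,y:((x-400)/4+385-.4,y/4+165-.4)
np.set_printoptions(precision=4,suppress=True)
H=[onz(t,c(*p),.141) for p in [(66,92),(131,92),(131,192),(67,186)]]
print("handle top",np.mean(H,0),"edges",H[1]-H[0],H[0]-H[3],H[1]-H[2])
P=[onz(t,c(*p),.048) for p in [(105,107),(209,107),(209,290),(107,296)]]
print("pocket outer",np.mean(P,0),P[1]-P[0],P[0]-P[3],P[1]-P[2])
B=[onz(t,c(*p),.006) for p in [(62,95),(278,85),(290,332),(82,347)]]
print("base",np.mean(B,0),[np.degrees(np.arctan2(*(v[1::-1]))) for v in (B[0]-B[3],B[1]-B[2])],np.degrees(np.arctan2(*(B[0]-B[1])[1::-1])))
E1,E2=onz(t,d(548,145),.112),onz(t,d(640,213),.112)
print("bar",E1,E2,(E1+E2)/2,np.linalg.norm(E1-E2),np.degrees(np.arctan2(*(E1-E2)[1::-1])))
F=[onz(t,d(*p),.086) for p in [(482,185),(695,185),(588,80),(588,292)]]
print("flange",np.mean(F,0),F[0]-F[1],F[2]-F[3])
# dish ellipses
for n,f,(x,y,w,h) in(("t",t,(235,165,75,75)),("s",s,(255,197,55,55))):
    g=cv2.cvtColor(f["image"],cv2.COLOR_RGB2GRAY)[y:y+h,x:x+w]; print(n,[int(v) for v in g[h//2,::2]], [int(v) for v in g[::2,w//2]])
E
```

```text
handle top [0.5166 0.2424 0.141 ] edges [ 0.0003 -0.0211  0.    ] [0.0308 0.0017 0.    ] [0.0328 0.0014 0.    ]
pocket outer [0.5088 0.2408 0.048 ] [ 0.0005 -0.0368  0.    ] [0.0671 0.0035 0.    ] [0.0651 0.0025 0.    ]
base [0.5087 0.2413 0.006 ] [np.float64(6.994224195187922), np.float64(4.733265439819905)] 93.41625109214307
bar [ 0.5418 -0.2751  0.112 ] [ 0.5078 -0.3205  0.112 ] [ 0.5248 -0.2978  0.112 ] 0.05673063835201183 53.18861265798935
flange [ 0.5253 -0.3024  0.086 ] [-0.0014  0.11    0.    ] [ 0.1103 -0.0032  0.    ]
t [125, 126, 126, 127, 126, 123, 112, 125, 124, 126, 125, 127, 124, 126, 126, 126, 127, 124, 125, 128, 126, 126, 124, 126, 125, 127, 124, 125, 116, 126, 78, 87, 93, 91, 97, 126, 125, 125] [126, 125, 125, 126, 125, 127, 120, 115, 127, 125, 126, 125, 126, 125, 124, 126, 126, 126, 127, 126, 125, 126, 126, 124, 126, 126, 127, 124, 122, 123, 55, 54, 64, 125, 126, 125, 125, 125]
s [210, 210, 210, 206, 167, 140, 176, 205, 209, 211, 211, 208, 212, 211, 211, 211, 213, 211, 210, 191, 151, 115, 182, 207, 210, 212, 212, 213] [209, 210, 203, 175, 152, 205, 213, 210, 212, 211, 210, 213, 212, 211, 212, 195, 132, 97, 73, 66, 65, 69, 72, 78, 92, 93, 87, 109]
```

```bash
python3 - <<'E'
from h import *
np.set_printoptions(precision=4,suppress=True)
t=load("pics/top0.npy");s=load("pics/side0.npy")
g=cv2.cvtColor(t["image"],cv2.COLOR_RGB2GRAY)
G=cv2.cvtColor(s["image"],cv2.COLOR_RGB2GRAY)
m=np.zeros_like(g);cv2.circle(m,(432,211),19,1,-1);m&=(g<85).astype(np.uint8)
print("bar top",cv2.minAreaRect(np.argwhere(m)[:,::-1].astype(np.float32)),m.sum())
r=cv2.minAreaRect(np.argwhere(m)[:,::-1].astype(np.float32)); print(onz(t,r[0],.108))
p=np.argwhere(m)[:,::-1]; w=[onz(t,q,.108) for q in p]; w=np.array(w)[:,:2]; c=w.mean(0); v=np.linalg.svd(w-c)[2][0]; k=(w-c)@v; print("pca",c,c+v*(k.max()+k.min())/2,np.degrees(np.arctan2(v[1],v[0])),np.ptp(k))
# panels for picking points on rim
def crop(im,x,y,w,h,k): return cv2.resize(im[y:y+h,x:x+w,::-1],None,fx=k,fy=k,interpolation=cv2.INTER_LANCZOS4)
im=np.zeros((600,800,3),np.uint8)
im[:400,:400]=crop(t["image"],238,170,66,66,400/66)[:400,:400] if 0 else cv2.resize(t["image"][168:234,238:304,::-1],(396,396)).__class__ and cv2.copyMakeBorder(cv2.resize(t["image"][168:234,238:304,::-1],(396,396),interpolation=cv2.INTER_CUBIC),0,4,0,4,cv2.BORDER_CONSTANT)
im[:400,400:]=cv2.copyMakeBorder(cv2.resize(s["image"][197:252,255:310,::-1],(385,385),interpolation=cv2.INTER_CUBIC),0,15,0,15,cv2.BORDER_CONSTANT)
im[400:600,:400]=cv2.copyMakeBorder(cv2.resize(s["image"][138:163,308:358,::-1],(400,200),interpolation=cv2.INTER_CUBIC),0,0,0,0,cv2.BORDER_CONSTANT)
im=np.clip(im.astype(float)*1.15,0,255).astype(np.uint8)
cv2.imwrite("pics/c2.png",im)
E
```

```text
bar top ((433.8027038574219, 209.58375549316406), (32.86409378051758, 6.028759956359863), 36.02737808227539) 151
[ 0.5249 -0.3004  0.108 ]
pca [ 0.5254 -0.3017] [ 0.5259 -0.3011] -125.95804310333614 0.06551914082251209
```

View pics/c2.png

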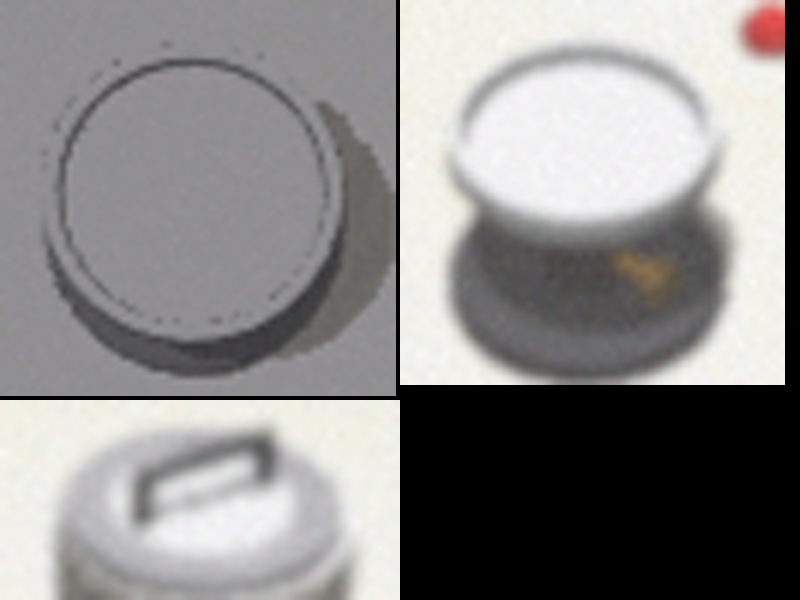

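Confirmed: the largest lifter is the one in the holder. Its prong points along world +x and the pocket is turned about 3.5°. In the last crops the bar, rim and dish edges are clear. Next I work out the dish height and the clearance to the neighbouring lifters.

```bash
python3 - <<'E'
from h import *
np.set_printoptions(precision=4,suppress=True)
t=load("pics/top0.npy");s=load("pics/side0.npy")
for a in [(269.8,199.4),(269.7,199.5)]:
    print("dish",tri(t,a,s,(281.1,214.6)))
print("foot near edge x", onz(t,(270.3,230.5),.008), [onz(t,(269.8,199.4),z) for z in(.06,.085,.11)])
for z in (.06,.085,.11): 
    L,Rr=onz(t,(244.7,200),z),onz(t,(294.8,200),z); print(z,np.linalg.norm(L-Rr))
print("small", tri(t,(163,166),s,(215.7,260.6)), tri(t,(119.5,200),s,(223,297)), tri(t,(161,208.2),s,(251.2,258)))
E
python3 -m crank '{"linear":[[0.8,0.6,0],[0.8,0.6,0],[0.8,0.6,0],[0.8,0.6,0],[0.8,0.6,0]],"delta_rot":[[0,0,0],[0,0,0],[0,0,0],[0,0,0],[0,0,0]],"fingers":[0.2,0.2,0.2,0.2,0.2]}' 60
python3 -m crank '{"linear":[[0.44,0.92,0],[0.44,0.92,0],[0.44,0.92,0],[0.44,0.92,0],[0.44,0.92,0]],"delta_rot":[[0,0,-0.41],[0,0,-0.41],[0,0,-0.41],[0,0,-0.41],[0,0,-0.41]],"fingers":[0.2,0.2,0.2,0.2,0.2]}'
```

```text
dish (array([0.5444, 0.0313, 0.0883]), np.float64(0.0003948819429688057))
dish (array([0.5443, 0.0315, 0.0886]), np.float64(0.00026119869441652773))
foot near edge x [0.4886 0.0304 0.008 ] [array([0.5491, 0.0318, 0.06  ]), array([0.5452, 0.0314, 0.085 ]), array([0.5412, 0.0311, 0.11  ])]
0.06 0.10562906670729685
0.085 0.10329116353968561
0.11 0.10095326037207435
small (array([0.6095, 0.2512, 0.0987]), np.float64(0.00025232157830736495)) (array([0.538 , 0.3363, 0.0991]), np.float64(0.00033894911672642796)) (array([0.5162, 0.2424, 0.1411]), np.float64(3.9413404603747e-05))
clock: 0.6
position: [0.3714, -0.4499, 0.2482]
tool_rot: [-3.141, 0.0, 0.276]
force: [1.0, -0.4, 0.5]
grip_width: 0.051
finger_force: 0.0
clock: 1.1
position: [0.4774, -0.2262, 0.2483]
tool_rot: [3.142, 0.0, 0.061]
force: [1.1, -0.8, 0.5]
grip_width: 0.0512
finger_force: 0.0
```

```bash
python3 -m crank '{"linear":[[0.1,0.96,0],[0.1,0.96,0],[0.1,0.96,0],[0.1,0.96,0],[0.1,0.96,0]],"delta_rot":[[0,0,0],[0,0,0],[0,0,0],[0,0,0],[0,0,0]],"fingers":[0.2,0.2,0.2,0.2,0.2]}'
python3 -m crank '{"linear":[[0.046,0.892,0],[0.046,0.892,0],[0.046,0.892,0],[0.046,0.892,0],[0.046,0.892,0]],"delta_rot":[[0,0,0],[0,0,0],[0,0,0],[0,0,0],[0,0,0]],"fingers":[0.2,0.2,0.2,0.2,0.2]}'
python3 -m crank '{"linear":[[0,0,0],[0,0,0]],"delta_rot":[[0,0,0],[0,0,0]],"fingers":[0.2,0.2]}'
python3 - <<'E'
from h import *
from workcell import *
f=grab_frame("side"); im=f["image"][180:330,170:370,::-1]
cv2.imwrite("pics/s1.png",cv2.resize(im,(800,600),interpolation=cv2.INTER_CUBIC))
o=observe();print(o["position"],o["tool_rot"],o["qpos"].round(2))
E
```

```text
clock: 1.6
position: [0.5017, 0.0146, 0.2483]
tool_rot: [-3.141, 0.0, 0.062]
force: [1.2, -0.3, 0.1]
grip_width: 0.0513
finger_force: 0.0
clock: 2.1
position: [0.5125, 0.2396, 0.248]
tool_rot: [-3.14, 0.001, 0.065]
force: [0.1, -1.0, -0.0]
grip_width: 0.0511
finger_force: 0.0
clock: 2.3
position: [0.5132, 0.2347, 0.2479]
tool_rot: [3.141, 0.001, 0.062]
force: [0.5, -1.3, -0.3]
grip_width: 0.051
finger_force: 0.0
[0.51344843 0.23383626 0.24801184] [3.14082464e+00 5.06857697e-04 6.03751734e-02] [-0.34  0.43 -0.26  1.75  0.13  0.97 -2.16]
```

View pics/s1.png

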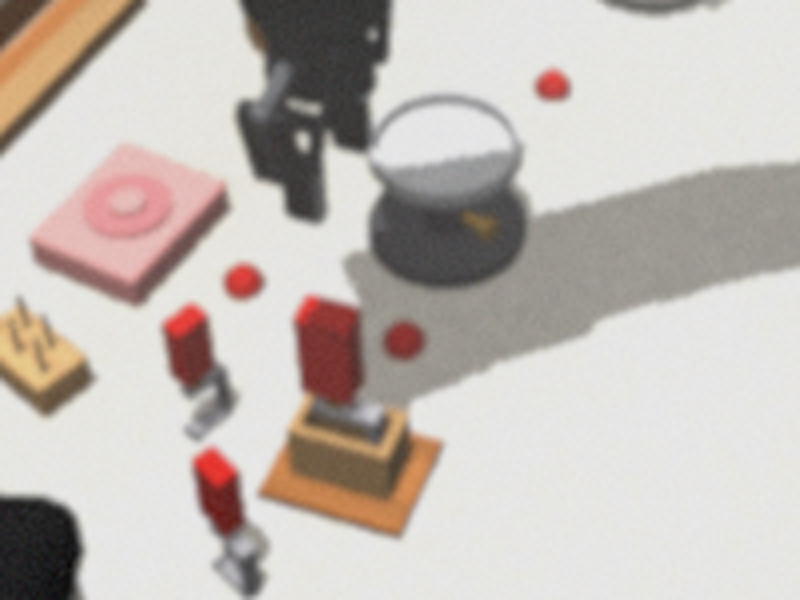

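The gripper is above the lifter's handle, whose top is at crop (310,310), and short of it in y by about 8 mm. I correct this and go down.

```bash
python3 -m crank '{"linear":[[0.012,0.033,0],[0.012,0.033,0],[0.012,0.033,-0.2],[0.012,0.033,-0.3]],"delta_rot":[[0,0,0],[0,0,0],[0,0,0],[0,0,0]],"fingers":[0.2,0.2,0.2,0.2]}'
python3 -m crank '{"linear":[[0,0,-0.12],[0,0,-0.256],[0,0,-0.256],[0,0,-0.256]],"delta_rot":[[0,0,0],[0,0,0],[0,0,0],[0,0,0]],"fingers":[0.2,0.2,0.2,0.2]}'
```

```text
clock: 2.75
position: [0.5159, 0.2422, 0.171]
tool_rot: [3.141, 0.001, 0.06]
force: [0.2, -0.3, -0.5]
grip_width: 0.0515
finger_force: 0.0
clock: 3.15
position: [0.5166, 0.243, 0.1099]
tool_rot: [3.141, 0.0, 0.061]
force: [1.0, 0.3, 1.3]
grip_width: 0.0512
finger_force: 0.0
```

```bash
python3 -m crank '{"linear":[[0,0,0],[0,0,0],[0,0,0],[0,0,0],[0,0,0]],"delta_rot":[[0,0,0],[0,0,0],[0,0,0],[0,0,0],[0,0,0]],"fingers":[-0.6,-0.6,-0.6,-0.6,-0.6]}' 100
python3 -m crank '{"linear":[[0,0,0],[0,0,0],[0,0,0]],"delta_rot":[[0,0,0],[0,0,0],[0,0,0]],"fingers":[-0.6,-0.6,-0.6]}'
python3 -m crank '{"linear":[[0,0,0.04],[0,0,0.2],[0,0,0.4],[0,0,0.4],[0,0,0.4]],"delta_rot":[[0,0,0],[0,0,0],[0,0,0],[0,0,0],[0,0,0]],"fingers":[-0.6,-0.6,-0.6,-0.6,-0.6]}'
```

```text
clock: 3.65
position: [0.5173, 0.2434, 0.1111]
tool_rot: [-3.141, -0.002, 0.061]
force: [-0.8, -1.2, 11.3]
grip_width: 0.0208
finger_force: 97.8
clock: 3.95
position: [0.5173, 0.2434, 0.1111]
tool_rot: [-3.141, -0.002, 0.061]
force: [-1.9, -1.8, 11.4]
grip_width: 0.021
finger_force: 97.8
clock: 4.45
position: [0.5169, 0.2432, 0.2112]
tool_rot: [-3.141, -0.003, 0.061]
force: [0.2, -1.0, -2.0]
grip_width: 0.0209
finger_force: 98.3
```

```bash
python3 -m crank '{"linear":[[-0.02,-0.2,0.18],[-0.04,-0.4,0.2],[-0.06,-0.6,0.2],[-0.08,-0.8,0.2],[-0.088,-0.98,0.2]],"delta_rot":[[0,0,-0.1],[0,0,-0.3],[0,0,-0.5],[0,0,-0.66],[0,0,-0.66]],"fingers":[-0.6,-0.6,-0.6,-0.6,-0.6]}'
python3 -m crank '{"linear":[[-0.02,-0.2,0],[-0.04,-0.4,0],[-0.06,-0.6,0],[-0.08,-0.8,0],[-0.088,-0.98,0]],"delta_rot":[[0,0,-0.1],[0,0,-0.3],[0,0,-0.5],[0,0,-0.656],[0,0,-0.656]],"fingers":[-0.6,-0.6,-0.6,-0.6,-0.6]}'
python3 -m crank '{"linear":[[0,-0.04,0],[0,-0.04,0],[0,-0.04,0]],"delta_rot":[[0,0,0],[0,0,0],[0,0,0]],"fingers":[-0.6,-0.6,-0.6]}'
python3 - <<'E'
from workcell import *
o=observe();print(o["position"],o["tool_rot"],o["qpos"].round(2),o["force"].round(1))
E
```

```text
clock: 4.95
position: [0.4939, 0.0067, 0.2589]
tool_rot: [3.141, 0.001, -0.287]
force: [0.3, -0.6, -1.8]
grip_width: 0.0212
finger_force: 98.5
clock: 5.45
position: [0.4717, -0.2385, 0.2587]
tool_rot: [3.141, 0.001, -0.632]
force: [0.9, 0.3, -1.1]
grip_width: 0.0206
finger_force: 98.5
clock: 5.75
position: [0.4729, -0.2454, 0.2586]
tool_rot: [-3.141, 0.002, -0.627]
force: [-0.1, 0.2, -2.1]
grip_width: 0.021
finger_force: 98.5
[ 0.47286692 -0.24543558  0.25862635] [-3.14149683e+00  1.50279078e-03 -6.27386377e-01] [ 0.33  0.36  0.05  1.83 -0.02  0.95 -1.81] [-0.1  0.2 -2.1]
```

```bash
python3 -m crank '{"linear":[[0,-0.07,0],[0,-0.07,-0.08],[0,-0.07,-0.18],[0,-0.07,-0.25],[0,-0.07,-0.25]],"delta_rot":[[0,0,0],[0,0,0],[0,0,0],[0,0,0],[0,0,0]],"fingers":[-0.6,-0.6,-0.6,-0.6,-0.6]}'
python3 -m crank '{"linear":[[0,0,0],[0,0,0]],"delta_rot":[[0,0,0],[0,0,0]],"fingers":[-0.6,-0.6]}'
python3 - <<'E'
from h import *
from workcell import *
o=observe();print(o["position"],o["tool_rot"],o["force"].round(1))
f=grab_frame("side");g=grab_frame("top");np.save("pics/s2.npy",f,allow_pickle=True);np.save("pics/t2.npy",g,allow_pickle=True)
k=cv2.resize(f["image"][110:190,290:390,::-1],(600,480),interpolation=cv2.INTER_CUBIC)
cv2.imwrite("pics/s2.png",k)
E
```

```text
clock: 6.25
position: [0.4724, -0.2618, 0.1948]
tool_rot: [3.141, 0.004, -0.626]
force: [0.9, 0.9, -1.6]
grip_width: 0.0211
finger_force: 98.6
clock: 6.45
position: [0.4737, -0.2635, 0.1978]
tool_rot: [-3.141, -0.001, -0.627]
force: [-0.3, -0.3, -1.8]
grip_width: 0.021
finger_force: 98.6
[ 0.47366752 -0.26354774  0.19778476] [-3.14115138e+00 -1.23799999e-03 -6.27190035e-01] [-0.3 -0.3 -1.8]
```

View pics/s2.png

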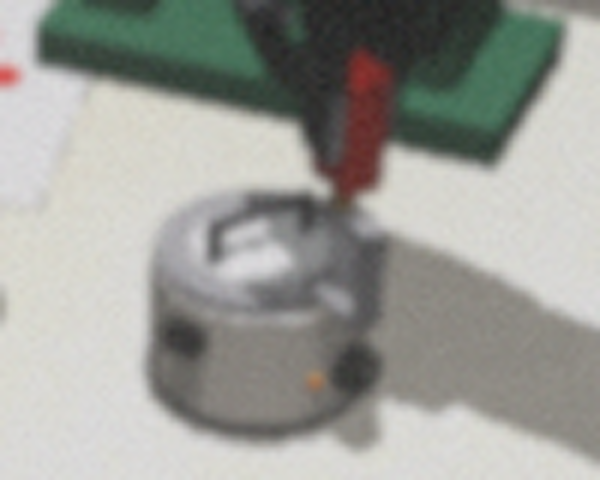

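The prong tip is at crop (322,290), just over the flange's edge and pointing at the loop. I check that against the model's projection.

```bash
python3 - <<'E'
from h import *
np.set_printoptions(precision=4,suppress=True)
f=load("pics/s2.npy");t=load("pics/t2.npy")
p=np.array([.4737,-.2635,.0928]);c,s=np.cos(-.628),np.sin(-.628)
P=lambda x,y,z:p+[c*x-s*y,s*x+c*y,z]
k=lambda q:((proj(f,q)-[290,110])*6+2.5).round(0)
for n,q in dict(tipTopL=P(14,8,10) if 0 else P(.014,.008,.010),tipTopR=P(.014,-.008,.010),tipbotL=P(.014,.008,0),tipbotR=P(.014,-.008,0),spinebotL=P(-.029,.008,0),handleTopMid=P(0,0,.135),hbot=P(.017,.011,.07)).items(): print(n,k(q))
L=np.array([.5256,-.3012,.108]);v=np.array([-s,c,0])
for d in (-.028,0,.028): print("bar",k(L+d*v))
n=18
print("flange L/R/front",k([.5256,-.3012,.086]))
E
python3 -m crank '{"linear":[[0,0,-0.011],[0,0,-0.011],[0,0,-0.011]],"delta_rot":[[0,0,0],[0,0,0],[0,0,0]],"fingers":[-0.6,-0.6,-0.6]}'
```

```text
tipTopL [303. 278.]
tipTopR [330. 268.]
tipbotL [302. 294.]
tipbotR [328. 285.]
spinebotL [351. 338.]
handleTopMid [351.  67.]
hbot [302. 174.]
bar [308. 201.]
bar [262. 216.]
bar [216. 231.]
flange L/R/front [260. 252.]
clock: 6.85
position: [0.473, -0.2639, 0.1941]
tool_rot: [-3.142, -0.0, -0.628]
force: [-0.0, -0.9, -1.4]
grip_width: 0.0209
finger_force: 98.6
```

```bash
python3 - <<'E'
from h import *
np.set_printoptions(precision=4,suppress=True)
from workcell import *
f=grab_frame("side");t=grab_frame("top");o=observe();p=o["position"]-[0,0,.105];print(p)
np.save("pics/s3.npy",f,allow_pickle=True);np.save("pics/t3.npy",t,allow_pickle=True)
c,s=np.cos(-.628),np.sin(-.628)
P=lambda x,y,z:p+[c*x-s*y,s*x+c*y,z]
C=[P(a,b,z) for a in(-.017,.017) for b in(-.011,.011) for z in (.07,.135)]
for n,F in(("side",f),("top",t)):
    h=cv2.cvtColor(F["image"],cv2.COLOR_RGB2HSV);m=((h[...,0]<8)|(h[...,0]>172))&(h[...,1]>120)&(h[...,2]>40)
    q=np.array([proj(F,x) for x in C]);lo,hi=q.min(0)-6,q.max(0)+6
    print(n,"pred corners\n",q)
    ys,xs=np.nonzero(m); k=(xs>lo[0])&(xs<hi[0])&(ys>lo[1])&(ys<hi[1]); 
    if k.any(): print("mask",xs[k].min(),xs[k].max(),ys[k].min(),ys[k].max(),xs[k].mean(),ys[k].mean(),k.sum())
a=cv2.resize(f["image"][110:185,310:380,::-1],(560,600),interpolation=cv2.INTER_CUBIC)
cv2.imwrite("pics/s3.png",a)
E
```

```text
[ 0.473  -0.2639  0.089 ]
side pred corners
 [[353.1238 143.1856]
 [355.056  123.5696]
 [346.7976 145.3137]
 [348.5316 125.6544]
 [346.4305 137.64  ]
 [348.1131 118.1797]
 [340.1726 139.7021]
 [341.6613 120.198 ]]
mask 347 354 120 142 350.2830188679245 130.23584905660377 106
top pred corners
 [[422.9782 243.016 ]
 [432.7407 240.1844]
 [413.5034 236.1471]
 [422.6215 232.8656]
 [433.0067 228.7856]
 [443.3904 225.026 ]
 [423.5528 221.9671]
 [433.2951 217.7644]]
mask 424 430 233 238 426.8125 235.125 16
```

View pics/s3.png

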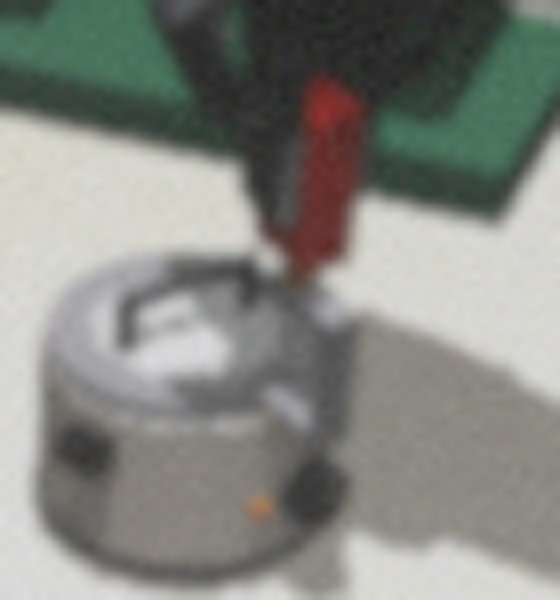

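The handle and prong match the model to about 1 px. I insert slowly.

```bash
python3 -m crank '{"linear":[[0.02,-0.014,0],[0.045,-0.032,0],[0.07,-0.05,0],[0.09,-0.064,0],[0.11,-0.078,0]],"delta_rot":[[0,0,0],[0,0,0],[0,0,0],[0,0,0],[0,0,0]],"fingers":[-0.6,-0.6,-0.6,-0.6,-0.6]}'
python3 -m crank '{"linear":[[0.02,-0.014,0],[0.04,-0.028,0]],"delta_rot":[[0,0,0],[0,0,0]],"fingers":[-0.6,-0.6]}'
```

```text
clock: 7.45
position: [0.501, -0.2838, 0.1939]
tool_rot: [3.142, 0.0, -0.628]
force: [0.8, -0.1, -1.8]
grip_width: 0.021
finger_force: 98.6
clock: 7.65
position: [0.511, -0.2907, 0.1939]
tool_rot: [-3.142, 0.0, -0.628]
force: [-0.4, -0.4, -2.1]
grip_width: 0.0209
finger_force: 98.6
```

```bash
python3 -m crank '{"linear":[[0.015,-0.011,0],[0.03,-0.022,0],[0.045,-0.033,0],[0.056,-0.041,0],[0.056,-0.041,0]],"delta_rot":[[0,0,0],[0,0,0],[0,0,0],[0,0,0],[0,0,0]],"fingers":[-0.6,-0.6,-0.6,-0.6,-0.6]}'
python3 -m crank '{"linear":[[0,0,0],[0,0,0.012],[0,0,0.024]],"delta_rot":[[0,0,0],[0,0,0],[0,0,0]],"fingers":[-0.6,-0.6,-0.6]}'
```

```text
clock: 8.15
position: [0.5248, -0.3008, 0.1939]
tool_rot: [-3.142, -0.0, -0.628]
force: [-0.7, 0.2, -1.5]
grip_width: 0.0208
finger_force: 98.6
clock: 8.45
position: [0.5245, -0.3006, 0.2003]
tool_rot: [-3.142, 0.0, -0.628]
force: [-0.9, 0.4, -2.0]
grip_width: 0.021
finger_force: 98.6
```

```bash
python3 -m crank '{"linear":[[0,0,0.008],[0,0,0.016],[0,0,0.024],[0,0,0.032],[0,0,0.032]],"delta_rot":[[0,0,0],[0,0,0],[0,0,0],[0,0,0],[0,0,0]],"fingers":[-0.6,-0.6,-0.6,-0.6,-0.6]}'
python3 -m crank '{"linear":[[0,0,0.02],[0,0,0.04],[0,0,0.06],[0,0,0.08],[0,0,0.1]],"delta_rot":[[0,0,0],[0,0,0],[0,0,0],[0,0,0],[0,0,0]],"fingers":[-0.6,-0.6,-0.6,-0.6,-0.6]}'
python3 - <<'E'
from h import *
from workcell import *
f=grab_frame("side");t=grab_frame("top");o=observe();print(o["force"],o["moment"],o["position"],o["tool_rot"])
np.save("pics/s4.npy",f,allow_pickle=True);np.save("pics/t4.npy",t,allow_pickle=True)
a=cv2.resize(f["image"][100:190,300:400,::-1],(660,594),interpolation=cv2.INTER_CUBIC)
cv2.imwrite("pics/s4.png",a)
E
```

```text
clock: 8.95
position: [0.5246, -0.3006, 0.2081]
tool_rot: [-3.142, 0.0, -0.628]
force: [0.2, -0.0, -6.6]
grip_width: 0.0207
finger_force: 98.2
clock: 9.45
position: [0.5246, -0.3007, 0.2336]
tool_rot: [-3.142, -0.0, -0.628]
force: [-0.3, 0.4, -6.2]
grip_width: 0.0209
finger_force: 98.1
[ 0.2650061   0.03792083 -6.55733255] [-0.01928323  0.00983432 -0.03088683] [ 0.52483023 -0.30079087  0.23386451] [-3.14134780e+00 -1.12514840e-03 -6.28008168e-01]
```

View pics/s4.png

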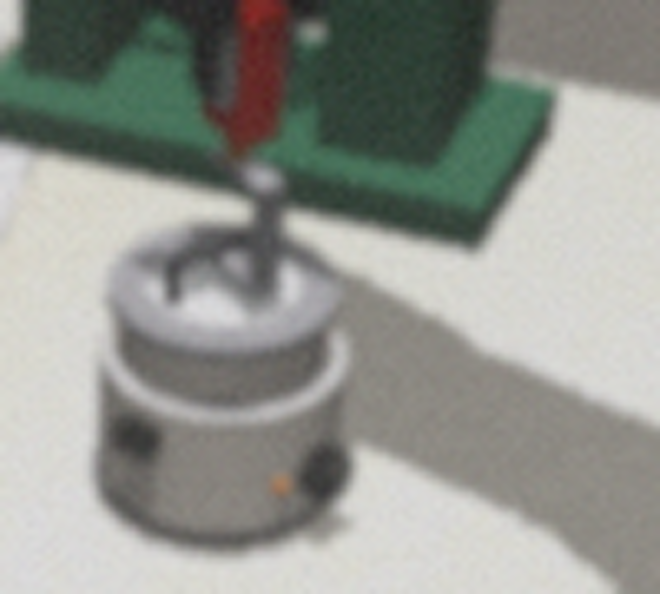

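The lid hangs level, about 30 mm up (flange ellipse from (110,285) to (345,285) in the crop), and weighs about 0.48 kg. I carry it slowly to the stand.

```bash
python3 -m crank '{"linear":[[0.001,0.02,0.03],[0.004,0.06,0.06],[0.008,0.11,0.09],[0.012,0.17,0.1],[0.015,0.24,0.1]],"delta_rot":[[0,0,0],[0,0,0],[0,0,0],[0,0,0],[0,0,0]],"fingers":[-0.6,-0.6,-0.6,-0.6,-0.6]}'
python3 -m crank '{"linear":[[0.004,0.07,0],[0.008,0.14,0],[0.012,0.21,0],[0.016,0.28,0],[0.02,0.35,0]],"delta_rot":[[0,0,0.02],[0,0,0.06],[0,0,0.1],[0,0,0.15],[0,0,0.2]],"fingers":[-0.6,-0.6,-0.6,-0.6,-0.6]}'
python3 -m crank '{"linear":[[0.004,0.07,0],[0.008,0.14,0],[0.012,0.21,0],[0.016,0.28,0],[0.02,0.35,0]],"delta_rot":[[0,0,0.05],[0,0,0.1],[0,0,0.15],[0,0,0.2],[0,0,0.25]],"fingers":[-0.6,-0.6,-0.6,-0.6,-0.6]}'
python3 -m crank '{"linear":[[0.004,0.07,0],[0.008,0.13,0],[0.012,0.19,0],[0.016,0.24,0],[0.02,0.28,0]],"delta_rot":[[0,0,0.05],[0,0,0.1],[0,0,0.13],[0,0,0.15],[0,0,0.15]],"fingers":[-0.6,-0.6,-0.6,-0.6,-0.6]}'
python3 -m crank '{"linear":[[0,0.04,0],[0,0.07,0],[0,0.09,0],[0,0.1,0],[0,0.1,0]],"delta_rot":[[0,0,0],[0,0,0],[0,0,0],[0,0,0],[0,0,0]],"fingers":[-0.6,-0.6,-0.6,-0.6,-0.6]}'
python3 - <<'E'
from workcell import *
o=observe();print(o["position"],o["tool_rot"],o["qpos"].round(2),o["force"].round(1))
E
```

```text
clock: 10.05
position: [0.5286, -0.2391, 0.2587]
tool_rot: [-3.141, -0.001, -0.628]
force: [-0.7, -1.2, -5.9]
grip_width: 0.0206
finger_force: 98.2
clock: 10.55
position: [0.5333, -0.1516, 0.258]
tool_rot: [-3.142, 0.0, -0.521]
force: [0.4, -0.1, -5.2]
grip_width: 0.0209
finger_force: 98.2
clock: 11.05
position: [0.5384, -0.0642, 0.258]
tool_rot: [-3.142, -0.0, -0.39]
force: [-1.0, 0.1, -6.8]
grip_width: 0.0212
finger_force: 98.2
clock: 11.55
position: [0.5434, 0.0055, 0.258]
tool_rot: [-3.141, 0.0, -0.313]
force: [-0.6, -0.1, -6.8]
grip_width: 0.0209
finger_force: 98.3
clock: 12.05
position: [0.5433, 0.0294, 0.258]
tool_rot: [3.142, -0.0, -0.314]
force: [-0.6, 0.9, -6.1]
grip_width: 0.0206
finger_force: 98.3
[0.54332713 0.02942196 0.25800671] [ 3.14157697e+00 -4.76329285e-05 -3.13821027e-01] [-0.09  0.38 -0.1   1.8   0.05  0.96 -2.09] [-0.6  0.9 -6.1]
```

```bash
python3 - <<'E'
from h import *
from workcell import *
np.set_printoptions(precision=1,suppress=True)
f=grab_frame("side");t=grab_frame("top");np.save("pics/s5.npy",f,allow_pickle=True);np.save("pics/t5.npy",t,allow_pickle=True)
s0=load("pics/side0.npy");t0=load("pics/top0.npy");o=observe();x,y,z=o["position"]
c=np.array([x+.0009,y-.0003,z-.105+.009-.036])
a=np.linspace(0,2*np.pi,73)
for n,F,F0 in(("side",f,s0),("top",t,t0)):
    ring=np.array([proj(F,c+[.054*np.cos(k),.054*np.sin(k),.011]) for k in a]);
    print(n,"pred flange",ring.min(0),ring.max(0),"centre",proj(F,c+[0,0,.011]),"bar",proj(F,c+[0,0,.036]))
    d=(np.abs(F["image"].astype(int)-F0["image"]).max(2)>14).astype(np.uint8)
    lo,hi=ring.min(0).astype(int)-8,ring.max(0).astype(int)+9
    for r in range(lo[1],hi[1],3):
        print(r,''.join('#' if v else '.' for v in d[r,lo[0]:hi[0]]),lo[0])
E
```

```text
side pred flange [260.2 186.8] [302.2 213.9] centre [281.2 199.9] bar [281.  192.4]
178 #....#..#.#.....#...#...#############..........#........... 252
181 .#....#...#...##............#############....#..#....##.... 252
184 ........#.....#...#...#..........########.#...............# 252
187 .......#...#........######################................. 252
190 ......#.......#################################..##........ 252
193 .#..##.....#######.....#################################### 252
196 ....#....#######.########################################## 252
199 .#.......######.##.######################################## 252
202 .....#..########...######..#####..######################### 252
205 ....#....#########.####################..################## 252
208 .##........####.###.##################..##.################ 252
211 #......#...################################################ 252
214 .#..........############################################### 252
217 .#....#.##..############################################### 252
220 ##....#.#.....############################################# 
[... 1330 characters left out ...]
###################################.#.......#### 235
208 #############################################################.......#### 235
211 ###########..###.###########################################........#### 235
214 ###########################################################.......###### 235
217 #############.######################################.#####.......####### 235
220 ###############.##.#####################################......########## 235
223 ##################.#######..##############.##########......############# 235
226 ##################################################....################## 235
229 ######################################################################## 235
```

```bash
python3 -m crank '{"linear":[[0,0.008,-0.02],[0,0.008,-0.05],[0,0.008,-0.08],[0,0.008,-0.1],[0,0.008,-0.115]],"delta_rot":[[0,0,0],[0,0,0],[0,0,0],[0,0,0],[0,0,0]],"fingers":[-0.6,-0.6,-0.6,-0.6,-0.6]}'
python3 -m crank '{"linear":[[0,0,-0.004],[0,0,-0.008],[0,0,-0.012],[0,0,-0.016]],"delta_rot":[[0,0,0],[0,0,0],[0,0,0],[0,0,0]],"fingers":[-0.6,-0.6,-0.6,-0.6]}'
python3 -m crank '{"linear":[[0,0,-0.004],[0,0,-0.008],[0,0,-0.012]],"delta_rot":[[0,0,0],[0,0,0],[0,0,0]],"fingers":[-0.6,-0.6,-0.6]}'
```

```text
clock: 12.65
position: [0.5431, 0.0313, 0.2285]
tool_rot: [3.141, 0.001, -0.314]
force: [-0.0, -0.5, -6.6]
grip_width: 0.0209
finger_force: 98.5
clock: 13.05
position: [0.5434, 0.0314, 0.2254]
tool_rot: [-3.141, -0.0, -0.314]
force: [-0.5, 0.9, -6.1]
grip_width: 0.0211
finger_force: 98.4
clock: 13.35
position: [0.5433, 0.0314, 0.2222]
tool_rot: [-3.142, -0.0, -0.314]
force: [0.2, 0.2, -6.5]
grip_width: 0.0211
finger_force: 98.4
```

```bash
python3 -m crank '{"linear":[[0,0,-0.004],[0,0,-0.008],[0,0,-0.012]],"delta_rot":[[0,0,0],[0,0,0],[0,0,0]],"fingers":[-0.6,-0.6,-0.6]}'
python3 -m crank '{"linear":[[0,0,-0.004],[0,0,-0.008],[0,0,-0.012]],"delta_rot":[[0,0,0],[0,0,0],[0,0,0]],"fingers":[-0.6,-0.6,-0.6]}'
```

```text
clock: 13.65
position: [0.5433, 0.0314, 0.2192]
tool_rot: [3.142, 0.0, -0.314]
force: [0.1, 0.9, -7.2]
grip_width: 0.021
finger_force: 98.4
clock: 13.95
position: [0.5433, 0.0314, 0.2162]
tool_rot: [3.142, 0.0, -0.314]
force: [-0.5, 1.1, -6.0]
grip_width: 0.0211
finger_force: 98.4
```

```bash
python3 -m crank '{"linear":[[0,0,-0.004],[0,0,-0.008]],"delta_rot":[[0,0,0],[0,0,0]],"fingers":[-0.6,-0.6]}'
```

```text
clock: 14.15
position: [0.5433, 0.0316, 0.2143]
tool_rot: [-3.141, -0.0, -0.314]
force: [-0.5, 1.5, -4.5]
grip_width: 0.0212
finger_force: 98.5
```

```bash
python3 -m crank '{"linear":[[0,0,-0.003],[0,0,-0.006]],"delta_rot":[[0,0,0],[0,0,0]],"fingers":[-0.6,-0.6]}'
python3 -m crank '{"linear":[[0,0,-0.003],[0,0,-0.006]],"delta_rot":[[0,0,0],[0,0,0]],"fingers":[-0.6,-0.6]}'
python3 - <<'E'
from workcell import *
o=observe();print(o["force"],o["moment"])
E
```

```text
clock: 14.35
position: [0.5433, 0.0312, 0.2126]
tool_rot: [3.141, 0.0, -0.314]
force: [-0.0, -0.3, -6.2]
grip_width: 0.0211
finger_force: 98.2
clock: 14.55
position: [0.5434, 0.0313, 0.2112]
tool_rot: [-3.142, -0.0, -0.314]
force: [0.5, 0.5, -2.3]
grip_width: 0.0211
finger_force: 98.5
[ 0.51482906  0.4500232  -2.32109291] [ 0.02615313  0.01126632 -0.0338602 ]
```

```bash
python3 -m crank '{"linear":[[0,0,-0.008],[0,0,-0.016],[0,0,-0.024],[0,0,-0.032],[0,0,-0.036]],"delta_rot":[[0,0,0],[0,0,0],[0,0,0],[0,0,0],[0,0,0]],"fingers":[-0.6,-0.6,-0.6,-0.6,-0.6]}'
python3 -m crank '{"linear":[[0,0,-0.003],[0,0,-0.006]],"delta_rot":[[0,0,0],[0,0,0]],"fingers":[-0.6,-0.6]}'
python3 - <<'E'
from h import *
from workcell import *
f=grab_frame("side");np.save("pics/s6.npy",f,allow_pickle=True)
cv2.imwrite("pics/s6.png",cv2.resize(f["image"][165:255,235:335,::-1],(660,594),interpolation=cv2.INTER_CUBIC))
E
```

```text
clock: 15.05
position: [0.5433, 0.0314, 0.202]
tool_rot: [3.142, 0.0, -0.314]
force: [1.0, -0.8, -2.2]
grip_width: 0.0211
finger_force: 98.5
clock: 15.25
position: [0.5433, 0.0314, 0.2007]
tool_rot: [-3.142, -0.0, -0.314]
force: [-0.8, -0.1, -2.2]
grip_width: 0.0207
finger_force: 98.5
```

View pics/s6.png

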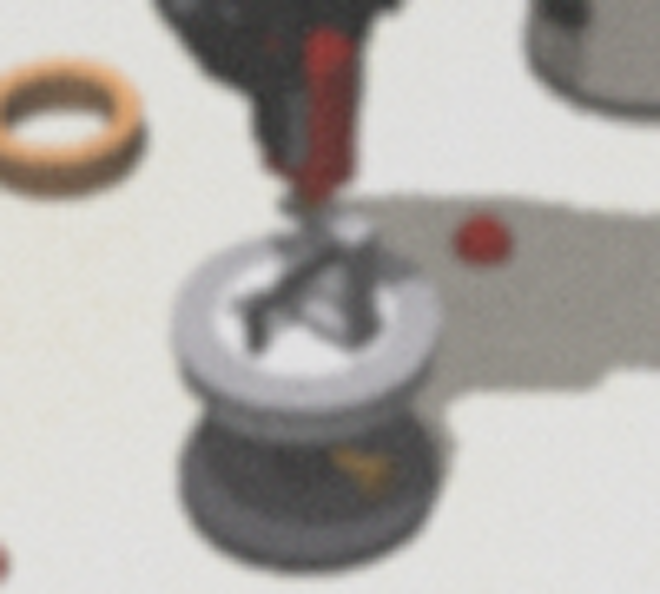

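The lid sits flush and level in the dish: the flange spans (175,330) to (440,320), with the dish wall directly beneath it. Now I press in small steps.

```bash
python3 -m crank '{"linear":[[0,0,-0.003],[0,0,-0.006]],"delta_rot":[[0,0,0],[0,0,0]],"fingers":[-0.6,-0.6]}'
python3 -m crank '{"linear":[[0,0,-0.002],[0,0,-0.002]],"delta_rot":[[0,0,0],[0,0,0]],"fingers":[-0.6,-0.6]}'
```

```text
clock: 15.5
position: [0.5433, 0.0314, 0.1992]
tool_rot: [-3.142, -0.0, -0.314]
force: [0.0, 0.4, -2.2]
grip_width: 0.0207
finger_force: 98.5
clock: 15.7
position: [0.5433, 0.0314, 0.1987]
tool_rot: [3.142, 0.0, -0.314]
force: [0.6, 0.1, -1.6]
grip_width: 0.0212
finger_force: 98.5
```

```bash
python3 -m crank '{"linear":[[0,0,-0.002],[0,0,-0.002]],"delta_rot":[[0,0,0],[0,0,0]],"fingers":[-0.6,-0.6]}'
```

```text
clock: 15.9
position: [0.5434, 0.0314, 0.1983]
tool_rot: [-3.141, -0.0, -0.314]
force: [-0.5, -0.9, -1.0]
grip_width: 0.0211
finger_force: 99.3
```

```bash
python3 -m crank '{"linear":[[0,0,-0.002],[0,0,-0.002]],"delta_rot":[[0,0,0],[0,0,0]],"fingers":[-0.6,-0.6]}'
python3 -m crank '{"linear":[[0,0,0],[0,0,0]],"delta_rot":[[0,0,0],[0,0,0]],"fingers":[-0.6,-0.6]}'
```

```text
clock: 16.1
position: [0.5435, 0.0314, 0.1983]
tool_rot: [-3.141, -0.001, -0.314]
force: [-2.2, 0.6, 8.6]
grip_width: 0.021
finger_force: 100.7
clock: 16.3
position: [0.5435, 0.0313, 0.1983]
tool_rot: [-3.141, -0.001, -0.314]
force: [-2.6, -0.7, 8.9]
grip_width: 0.021
finger_force: 100.7
```

```bash
python3 -m crank '{"linear":[[0,0,-0.0004],[0,0,-0.0008],[0,0,-0.0008],[0,0,-0.0008],[0,0,-0.0008]],"delta_rot":[[0,0,0],[0,0,0],[0,0,0],[0,0,0],[0,0,0]],"fingers":[-0.6,-0.6,-0.6,-0.6,-0.6]}'
```

```text
clock: 16.8
position: [0.5436, 0.0313, 0.1983]
tool_rot: [-3.141, -0.001, -0.314]
force: [-2.7, -0.4, 11.7]
grip_width: 0.0208
finger_force: 100.7
```

```bash
python3 -m crank '{"linear":[[0,0,-0.0003],[0,0,-0.0003],[0,0,-0.0003],[0,0,-0.0003],[0,0,-0.0003]],"delta_rot":[[0,0,0],[0,0,0],[0,0,0],[0,0,0],[0,0,0]],"fingers":[-0.6,-0.6,-0.6,-0.6,-0.6]}'
python3 -m crank '{"linear":[[0,0,0],[0,0,0],[0,0,0],[0,0,0],[0,0,0]],"delta_rot":[[0,0,0],[0,0,0],[0,0,0],[0,0,0],[0,0,0]],"fingers":[-0.6,-0.6,-0.6,-0.6,-0.6]}'
python3 -m crank '{"linear":[[0,0,0],[0,0,0],[0,0,0],[0,0,0],[0,0,0]],"delta_rot":[[0,0,0],[0,0,0],[0,0,0],[0,0,0],[0,0,0]],"fingers":[-0.6,-0.6,-0.6,-0.6,-0.6]}'
```

```text
clock: 17.3
position: [0.5436, 0.0313, 0.1983]
tool_rot: [-3.141, -0.001, -0.314]
force: [-4.1, -1.0, 12.8]
grip_width: 0.021
finger_force: 100.8
clock: 17.8
position: [0.5436, 0.0313, 0.1983]
tool_rot: [-3.141, -0.001, -0.314]
force: [-3.0, -1.0, 13.2]
grip_width: 0.0208
finger_force: 100.8
clock: 18.3
position: [0.5436, 0.0313, 0.1983]
tool_rot: [-3.141, -0.001, -0.314]
force: [-3.5, -1.0, 12.5]
grip_width: 0.0208
finger_force: 100.8
```

```bash
python3 -m crank '{"linear":[[0,0,0.005],[0,0,0.01],[0,0,0.016],[0,0,0.021],[0,0,0.021]],"delta_rot":[[0,0,0],[0,0,0],[0,0,0],[0,0,0],[0,0,0]],"fingers":[-0.6,-0.6,-0.6,-0.6,-0.6]}'
```

```text
clock: 18.8
position: [0.5434, 0.0313, 0.2028]
tool_rot: [-3.142, -0.0, -0.314]
force: [0.3, -0.7, -1.5]
grip_width: 0.021
finger_force: 99.1
```

```bash
python3 -m crank '{"linear":[[-0.01,0.003,-0.001],[-0.03,0.01,-0.001],[-0.05,0.016,-0.001],[-0.07,0.023,-0.001],[-0.09,0.029,-0.001]],"delta_rot":[[0,0,0],[0,0,0],[0,0,0],[0,0,0],[0,0,0]],"fingers":[-0.6,-0.6,-0.6,-0.6,-0.6]}'
python3 -m crank '{"linear":[[-0.03,0.01,0],[-0.06,0.02,0],[-0.1,0.033,0],[-0.14,0.045,0],[-0.18,0.058,0]],"delta_rot":[[0,0,0],[0,0,0],[0,0,0],[0,0,0],[0,0,0]],"fingers":[-0.6,-0.6,-0.6,-0.6,-0.6]}'
python3 -m crank '{"linear":[[-0.02,0.006,0],[-0.03,0.01,0.05],[-0.03,0.01,0.12],[-0.03,0.01,0.2],[-0.03,0.01,0.28]],"delta_rot":[[0,0,0],[0,0,0],[0,0,0],[0,0,0],[0,0,0]],"fingers":[-0.6,-0.6,-0.6,-0.6,-0.6]}'
python3 - <<'E'
from h import *
from workcell import *
f=grab_frame("side");t=grab_frame("top");np.save("pics/s7.npy",f,allow_pickle=True);np.save("pics/t7.npy",t,allow_pickle=True)
o=observe();print(o["position"],o["tool_rot"],o["force"].round(1))
# change around lid since s6 (flange area)
a=load("pics/s6.npy")["image"][195:255,255:310].astype(int);b=f["image"][195:255,255:310].astype(int)
d=(np.abs(a-b).max(2)>40)
for r in d[::3]: print(''.join('#' if v else '.' for v in r))
E
```

```text
clock: 19.3
position: [0.5203, 0.0388, 0.2025]
tool_rot: [-3.142, 0.0, -0.314]
force: [0.2, 1.1, -1.0]
grip_width: 0.0207
finger_force: 99.1
clock: 19.8
position: [0.4748, 0.0534, 0.2025]
tool_rot: [3.142, 0.0, -0.314]
force: [0.3, -0.0, -2.0]
grip_width: 0.0209
finger_force: 99.1
clock: 20.3
position: [0.4684, 0.0556, 0.2742]
tool_rot: [-3.141, -0.001, -0.314]
force: [0.4, 0.4, -2.3]
grip_width: 0.0207
finger_force: 98.9
[0.46950598 0.05578304 0.27542342] [-3.13938431 -0.00386895 -0.3141452 ] [ 0.8 -0.9 -2. ]
......................#################################
........................######################....#####
......................########...#.#########.##...###..
.......................####........##########.....#####
.......................#...####...######.....####......
...............###....#####...########.........###.....
..........................############.........##......
.............................########..........#.......
.........................................###..#........
.............................................#.........
.................................................######
...............................................########
.................................................######
.................................................######
................................................#######
..............................................#########
..............................................#####..##
.......................................................
.......................................................
.......................................................
```

```bash
python3 -m crank '{"linear":[[0.03,0.1,0],[0.07,0.28,0],[0.12,0.46,0],[0.16,0.62,0],[0.191,0.75,0]],"delta_rot":[[0,0,0.1],[0,0,0.3],[0,0,0.5],[0,0,0.7],[0,0,0.716]],"fingers":[-0.6,-0.6,-0.6,-0.6,-0.6]}'
python3 -m crank '{"linear":[[0,0,0],[0,0,-0.05],[0,0,-0.1],[0,0,-0.1]],"delta_rot":[[0,0,0],[0,0,0],[0,0,0],[0,0,0]],"fingers":[-0.6,-0.6,-0.6,-0.6]}'
python3 - <<'E'
from workcell import *
o=observe();print(o["position"],o["tool_rot"],o["force"].round(1))
E
```

```text
clock: 20.9
position: [0.5161, 0.2455, 0.2722]
tool_rot: [-3.141, 0.0, 0.066]
force: [-0.2, 0.3, -1.4]
grip_width: 0.0209
finger_force: 98.9
clock: 21.3
position: [0.5153, 0.2415, 0.2452]
tool_rot: [3.14, 0.003, 0.06]
force: [0.1, -0.7, -1.9]
grip_width: 0.021
finger_force: 99.0
[0.51526702 0.24152697 0.24521205] [3.13982310e+00 2.96276507e-03 5.97752616e-02] [ 0.1 -0.7 -1.9]
```

```bash
python3 -m crank '{"linear":[[0.008,0.0076,-0.05],[0.008,0.0076,-0.15],[0.008,0.0076,-0.25],[0.008,0.0076,-0.31],[0.008,0.0076,-0.31]],"delta_rot":[[0,0,0],[0,0,0],[0,0,0],[0,0,0],[0,0,0]],"fingers":[-0.6,-0.6,-0.6,-0.6,-0.6]}'
python3 -m crank '{"linear":[[0,0,0],[0,0,0]],"delta_rot":[[0,0,0],[0,0,0]],"fingers":[-0.6,-0.6]}'
```

```text
clock: 21.8
position: [0.5173, 0.2443, 0.1678]
tool_rot: [3.14, 0.003, 0.061]
force: [0.5, 0.1, -2.4]
grip_width: 0.0212
finger_force: 99.0
clock: 22.0
position: [0.5186, 0.2452, 0.1709]
tool_rot: [-3.141, -0.001, 0.061]
force: [0.3, -0.2, -2.7]
grip_width: 0.021
finger_force: 99.0
```

```bash
python3 -m crank '{"linear":[[-0.005,-0.007,0],[-0.005,-0.007,-0.03],[-0.005,-0.007,-0.06],[-0.005,-0.007,-0.09],[-0.005,-0.007,-0.12]],"delta_rot":[[0,0,0],[0,0,0],[0,0,0],[0,0,0],[0,0,0]],"fingers":[-0.6,-0.6,-0.6,-0.6,-0.6]}'
python3 -m crank '{"linear":[[0,0,-0.03],[0,0,-0.06],[0,0,-0.08],[0,0,-0.1],[0,0,-0.1]],"delta_rot":[[0,0,0],[0,0,0],[0,0,0],[0,0,0],[0,0,0]],"fingers":[-0.6,-0.6,-0.6,-0.6,-0.6]}'
```

```text
clock: 22.5
position: [0.5166, 0.2432, 0.1391]
tool_rot: [3.141, 0.0, 0.061]
force: [-0.0, 0.6, -1.9]
grip_width: 0.0212
finger_force: 99.0
clock: 23.0
position: [0.5165, 0.2431, 0.1143]
tool_rot: [3.141, 0.001, 0.061]
force: [-0.4, 0.6, -1.6]
grip_width: 0.0211
finger_force: 99.0
```

```bash
python3 -m crank '{"linear":[[0,0,-0.003],[0,0,-0.006],[0,0,-0.009],[0,0,-0.011]],"delta_rot":[[0,0,0],[0,0,0],[0,0,0],[0,0,0]],"fingers":[-0.6,-0.6,-0.6,-0.6]}'
python3 -m crank '{"linear":[[0,0,-0.002],[0,0,-0.003]],"delta_rot":[[0,0,0],[0,0,0]],"fingers":[-0.6,-0.6]}'
```

```text
clock: 23.4
position: [0.5169, 0.2433, 0.1123]
tool_rot: [-3.141, -0.0, 0.061]
force: [0.8, 0.2, -2.2]
grip_width: 0.021
finger_force: 99.0
clock: 23.6
position: [0.5168, 0.2432, 0.1115]
tool_rot: [-3.142, -0.0, 0.061]
force: [-0.9, -0.1, -1.4]
grip_width: 0.0208
finger_force: 99.0
```

```bash
python3 -m crank '{"linear":[[0,0,-0.003],[0,0,-0.003]],"delta_rot":[[0,0,0],[0,0,0]],"fingers":[-0.6,-0.6]}'
python3 -m crank '{"linear":[[0,0,0],[0,0,0],[0,0,0],[0,0,0],[0,0,0]],"delta_rot":[[0,0,0],[0,0,0],[0,0,0],[0,0,0],[0,0,0]],"fingers":[0.2,0.2,0.2,0.2,0.2]}'
python3 -m crank '{"linear":[[0,0,0.03],[0,0,0.15],[0,0,0.35],[0,0,0.55],[0,0,0.7]],"delta_rot":[[0,0,0],[0,0,0],[0,0,0],[0,0,0],[0,0,0]],"fingers":[0.2,0.2,0.2,0.2,0.2]}'
python3 -m crank '{"linear":[[-0.2,-0.2,0],[-0.2,-0.4,0],[-0.2,-0.6,0],[-0.2,-0.6,0],[-0.2,-0.6,0]],"delta_rot":[[0,0,0],[0,0,0],[0,0,0],[0,0,0],[0,0,0]],"fingers":[0.2,0.2,0.2,0.2,0.2]}'
python3 - <<'E'
from h import *
from workcell import *
f=grab_frame("side");t=grab_frame("top");np.save("pics/s8.npy",f,allow_pickle=True);np.save("pics/t8.npy",t,allow_pickle=True)
s0=load("pics/side0.npy")
for a in(s0,f): print([(list(s),list(c)) for i,s,c in reds(a)[2] if 180<c[0]<320 and c[1]>190])
im=np.zeros((594,800,3),np.uint8); 
im[:400,:400]=cv2.resize(f["image"][180:280,220:320,::-1],(400,400),interpolation=cv2.INTER_CUBIC)
im[:400,400:]=cv2.resize(f["image"][235:315,200:280,::-1],(400,400),interpolation=cv2.INTER_CUBIC)
cv2.imwrite("pics/s8.png",im[:400])
E
```

```text
clock: 23.8
position: [0.5169, 0.2434, 0.1111]
tool_rot: [-3.141, -0.0, 0.061]
force: [-1.6, -1.6, 5.5]
grip_width: 0.0213
finger_force: 100.0
clock: 24.3
position: [0.5168, 0.2433, 0.1107]
tool_rot: [-3.142, 0.0, 0.061]
force: [0.0, 0.9, 0.1]
grip_width: 0.0512
finger_force: 0.0
clock: 24.8
position: [0.5169, 0.2434, 0.2895]
tool_rot: [-3.14, -0.002, 0.061]
force: [0.1, 0.5, -0.6]
grip_width: 0.0511
finger_force: 0.0
clock: 25.3
position: [0.4667, 0.0907, 0.2865]
tool_rot: [3.141, -0.001, 0.057]
force: [0.4, 0.2, -0.0]
grip_width: 0.0511
finger_force: 0.0
[([np.int32(306), np.int32(199), np.int32(5), np.int32(4), np.int32(16)], [np.float64(307.8), np.float64(200.6)]), ([np.int32(227), np.int32(247), np.int32(7), np.int32(6), np.int32(35)], [np.float64(230.1), np.float64(249.7)]), ([np.int32(245), np.int32(255), np.int32(14), np.int32(10), np.int32(93)], [np.float64(251.2), np.float64(259.3)]), ([np.int32(212), np.int32(257), np.int32(9), np.int32(8), np.int32(44)], [np.float64(215.7), np.float64(260.6)]), ([np.int32(267), np.int32(262), np.int32(8), np.int32(6), np.int32(38)], [np.float64(270.3), np.float64(264.6)]), ([np.int32(219), np.int32(293), np.int32(10), np.int32(20), np.int32(127)], [np.float64(224.0), np.float64(301.8)])]
[([np.int32(305), np.int32(199), np.int32(6), np.int32(5), np.int32(22)], [np.float64(307.7), np.float64(200.8)]), ([np.int32(227), np.int32(247), np.int32(7), np.int32(6), np.int32(35)], [np.float64(230.1), np.float64(249.7)]), ([np.int32(245), np.int32(255), np.int32(14), np.int32(9), np.int32(93)], [np.float64(251.5), np.float64(259.2)]), ([np.int32(212), np.int32(257), np.int32(9), np.int32(9), np.int32(46)], [np.float64(215.7), np.float64(260.7)]), ([np.int32(267), np.int32(262), np.int32(8), np.int32(6), np.int32(37)], [np.float64(270.4), np.float64(264.6)]), ([np.int32(219), np.int32(293), np.int32(11), np.int32(19), np.int32(125)], [np.float64(224.0), np.float64(301.7)])]
```

View pics/s8.png

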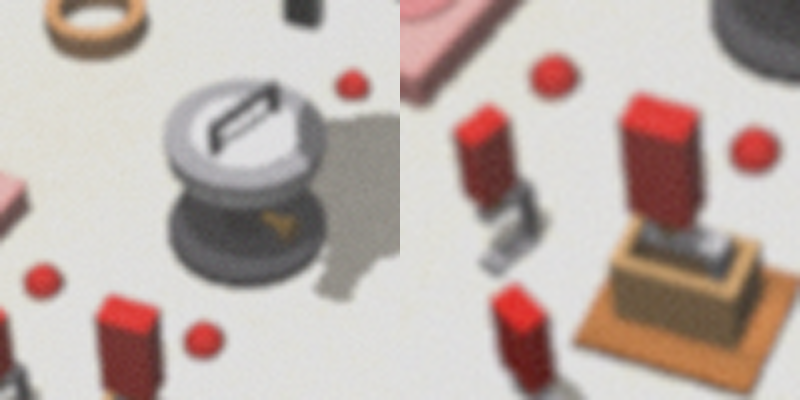

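The lid sits level in the dish with its loop at (245,120). The lifter stands upright in its holder at (660,160), where it started, and the bystanders near the stand and holder have not moved. I hand in.

```bash
python3 -c "
from workcell import bot
print(bot.job_done())"
```

```text
the job is handed in; nothing more can be done
None
```

The job is handed in at about 25 s: the lid is seated level in the stand's dish (rim felt at about 88 mm), it was pressed home at about 15 N for 1.5 s, and the lifter is back upright in its holder.

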